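Stack the watercolour tins and slide the column to the back of the tray

TASK

Tidy the three closed paint tins away: on top of the big tin in the open-fronted tray set the middle tin, and on that the small one, each set down (not dropped) in the middle of the one below and square to it. Then slide the whole column back, without lifting the big tin, until the big tin's long side is flush against the tray's back wall, with the column still square. Leave everything else on the table where it is.

Things in the scene. Friction and masses are not known exactly. Their poses are not given: they have to be found in the camera images.
- big_tin: largest closed watercolour tin, bare metal, 92 mm deep (its x) x 220 mm long (its y) x 22 mm high, about 0.42 kg; too deep to be grasped, it slides on the tray's floor when pushed (some 3 to 12 N with the others on it). Lies right way up in the front part of the tray, its long side roughly along the tray's back wall, some 50 to 105 mm short of it. Origin: centre of its underside; x points to the back of the tray, z up
- middle_tin: middle closed tin, bare metal, 64 mm deep (its x) x 150 mm long (its y) x 20 mm high, about 0.24 kg, flat top; lies on the table at the left or the right of the tray. Origin: centre of its underside; z up. Either end may face either way
- small_tin: smallest closed tin, bare metal, 58 mm deep (its x) x 104 mm long (its y) x 18 mm high, about 0.15 kg; lies on the table at the other side of the tray. Origin: centre of its underside; z up. Either end may face either way
- tray: open-fronted plywood letter tray, fixed to the table: floor 5 mm thick, inside 220 mm (its x) x 305 mm (its y), walls 6 mm thick and 50 mm high over the table at the back and both sides, no front wall. Origin: on the table under the centre of the inside; x points from the open front to the back wall, whose inner face is at x = 110 mm; inner faces of the side walls at y = -152.5 and +152.5 mm
- tray_back (a point): foot of the tray's back wall: middle of the inner face, at floor level; axes as the tray
- big_rear_left (a point): rear left corner of the big tin (46 mm, 110 mm, 11 mm from its origin, in its frame)
- big_rear_right (a point): rear right corner of the big tin (46 mm, -110 mm, 11 mm from its origin, in its frame)
- palette: white porcelain palette, 112 x 216 x 14 mm, with round and oblong wells; lies nearest the robot. Bystander. Origin: centre of its underside
- flat_brush: black-handled flat paint brush, 200 mm long, lying on the paper sheets right of the palette. Bystander. Origin: middle of its length
- round_brush: black-handled round paint brush, 200 mm long, lying on the table right of the ink bottle. Bystander. Origin: middle of its length
- water_jar: empty clear glass, 72 mm across, 88 mm high, standing left of the tray. Bystander. Origin: centre of its underside
- ink_bottle: squat amber glass bottle with black cap, 48 mm across, 62 mm high, standing right of the tray. Bystander. Origin: centre of its underside
- tape_roll: roll of buff tape, 96 mm across, 24 mm high, lying flat beyond the ink bottle. Bystander. Origin: centre of its underside
- brush_pot: blue ceramic pot, 80 mm across, 100 mm high, brushes in it up to 215 mm high, standing left beyond the glass. Bystander. Origin: centre of its underside
Things that resemble listed ones, but are neither listed nor needed, are in the scene too. What is shaped like the big_tin but red is not meant.

How it is judged:
By the outcome, as a careful person would: the job done as asked, in the order asked, and still so for the second after the job is handed in, with the robot touching nothing.
It also fails if it takes over 72 s, if anything falls off the work surface, if the arm or the gripper's body presses on something with over 40 N, if the wrist force passes 120 N, or if a joint passes its speed limit or range.

ROBOT

A 7-joint arm with a two-finger parallel gripper is mounted at the origin on the work surface. World frame = base frame: x ahead of the robot, y to its left, z up, the work surface at z = 0. Lengths are in m, angles in rad, forces in N, time in s.
With the tool pointing down it reaches from about 0.35 to 0.9 m from the base axis. Payload 8.1 kg.
Tool frame: the origin (TCP) lies at the very end of the fingers, on their centre line; the grasp point (between the pads) lies 19 mm behind it; z points along the fingers, y is the line along which they close (so a half turn about z gives the same grasp; the last joint's range is limited). The gripper opens to 92 mm and grips with 3 to 60 N. Pads are 19 mm wide; open, the fingers measure 130 mm over their backs; the gripper's body (75 mm by 190 mm) begins 47 mm behind the grasp point.
Start: joints at [1.187, 0.434, 0.025, 1.573, -0.012, 1.134, -0.075], TCP at [0.173, -0.601, 0.196] pointing down, gripper open.
Joint ranges: [-2.62, 2.62], [-0.44, 2.09], [-1.27, 1.32], [0.08, 2.57], [-1.32, 4.46], [0.12, 2], [-2.74, 2.74]. Speed limits (rad/s): [2.22, 2.22, 3.01, 3.01, 3.14, 3.14, 3.14].

INTERFACE

Orientations are given as a rotation vector (axis times angle).
In Python, from workcell import arm gives the robot as it stands. The module is installed in compiled form; this text tells all that it offers.
- The arm moves only by the tool carry_out, never from a script. Its arguments are lists of equal length, an entry for each row: "claw": the opening in per cent of the stroke, from 0 (shut) to 100 (fully open); "linear": the shift along the tool's x, y, z in mm, a list of three; "rot": the turn, a rotation vector about the tool's x, y, z in degrees, a list of three. In form: {"claw": [claw, ...], "linear": [[dx, dy, dz], ...], "rot": [[ax, ay, az], ...]}. A call has 1 to 5 rows; each row is the pose to reach, as a shift and turn from the pose commanded when the call began, along the tool's axes at that moment; what a row does not reach only later rows make up. A row lasts 1/10 s, in which the tool goes at most 50 mm and 8.59 degrees, less where a joint would pass 70% of its speed; a pose out of reach is approached as far as the arm can. A call with a gripper value outside its range is refused whole. The fingers move at their own pace and stop on an object; the grip force is fixed at half the most. Time passes only in rows, so rows that repeat a pose let the fingers close. It gives the time, the measured TCP pose, the force, the opening and the grip force at its end, in the units of the state.
- arm.sense(): the state, without advancing time (a new reading comes with each control period).
- arm.camera(name): name is "scene" or "top" or "wrist"; returns the picture (384x512x3 uint8, blue, green, red); there is no depth.
- arm.camera_params(name): a dict with "intrinsics" (3x3 intrinsics, pixels), "k1" (the pictures are not rectified: a ray, as slopes to the right and down, at radius r is drawn at 1 + k1 r^2 times it, then the intrinsics apply), "world_from_camera" (4x4, takes a point from camera to world coordinates). Camera axes: x right, y up, looking along -z (the intrinsics and any distortion apply to the point x, -y, -z); pixel columns grow to the right and rows downward; lengths in m; the calibration is good to about 2 mm. A picture is of the moment at which its call begins: read the wrist's pose just before it. camera_params takes no time and is no camera call; for the wrist camera it gives the pose at the moment of the call.
- arm.sign_off(): hands the job in; it is judged then, once.
The state is a dict: "time_s": time; "joints": joint angles; "qvel": joint speeds; "joint_efforts": joint torques, N m; "tool_pos": TCP position; "ee_rot": TCP orientation; "wrist_force": force on the tool from outside, world axes, zero at the start; "ft_torque": the same for the moment, N m; "opening": finger opening in m; "gripper_force": force on a finger pad.
Only numpy, scipy, OpenCV 4.12 (cv2) and the standard library are available. Lean on these libraries where they do the work, as an engineer would, in place of code of your own. Each camera call takes 0.05 s, during which the arm holds its last target. There are 200 camera calls.

## Working session

There is one attempt and no reset: what is moved stays moved. The work goes in short steps, Python scripts to look and compute and a tool call to move; the robot and the scene stay as the last step left them, time stands still between calls to the robot, and variables do not carry over. Pictures are saved under pics/ and viewed, at most 10 in all, crops included, and the job is handed in when it is done.

Besides the shell and the picture viewer there is one more tool, called after "Call:" as name(argument=value, ...) on one line, values as JSON. carry_out: Moves the arm, as the interface text tells. Its arguments: {"type":"object","properties":{"claw":{"type":"array"},"linear":{"type":"array"},"rot":{"type":"array"}},"required":["claw","linear","rot"]}

```bash
mkdir -p pics
cat > h.py <<'E'
import numpy as np, cv2
from workcell import arm
from scipy.spatial.transform import Rotation as R
def snap(n,f):
    p=arm.camera_params(n); im=arm.camera(n); cv2.imwrite(f'pics/{f}.png',im); np.save(f'pics/{f}.npy',p,allow_pickle=True); return im
def load(f): return np.load(f'pics/{f}.npy',allow_pickle=True).item()
def p2w(p,px,z):
    K=np.array(p['intrinsics']);k=p['k1'];T=np.array(p['world_from_camera'])
    out=[]
    for u,v in np.atleast_2d(px):
        d=np.array([(u-K[0,2])/K[0,0],(v-K[1,2])/K[1,1]]);s=d.copy()
        for _ in range(20): s=d/(1+k*(s@s))
        r=T[:3,:3]@np.array([s[0],-s[1],-1]);o=T[:3,3]
        out.append(o+r*(z-o[2])/r[2])
    return np.array(out)
def w2p(p,X):
    K=np.array(p['intrinsics']);k=p['k1'];T=np.array(p['world_from_camera'])
    c=(np.atleast_2d(X)-T[:3,3])@T[:3,:3]; s=np.c_[c[:,0],-c[:,1]]/-c[:,2:3]
    s=s*(1+k*(s**2).sum(1,keepdims=True)); return s*[K[0,0],K[1,1]]+[K[0,2],K[1,2]]
def go(x,y,z,yaw):
    "shift/turn in tool axes (mm, deg) to tool-down pose with tool y axis at angle yaw(deg) from world y"
    s=arm.sense(); A=R.from_rotvec(s['ee_rot'])
    print('lin',np.round(A.inv().apply(np.array([x,y,z])-s['tool_pos'])*1000,1))
    for f in (0,180):
        G=R.from_euler('z',yaw+f,degrees=True)*R.from_euler('x',180,degrees=True)
        print('rot',np.round((A.inv()*G).as_rotvec(degrees=True),2))
E
python3 - <<'E'
from h import *
for n in('top','scene'):
    im=snap(n,n+'0'); p=load(n+'0'); print(n,p['k1'],np.round(p['intrinsics'],1).tolist(),np.round(p['world_from_camera'],3).tolist())
cv2.imwrite('pics/top0b.png',cv2.resize(cv2.imread('pics/top0.png'),(800,600),interpolation=cv2.INTER_CUBIC))
print(arm.sense())
E
```

```text
top -0.08158855214698334 [[415.1, 0.0, 259.2], [0.0, 415.1, 190.4], [0.0, 0.0, 1.0]] [[-0.011, 0.987, -0.162, 0.258], [-1.0, -0.012, -0.005, -0.003], [-0.007, 0.162, 0.987, 1.385], [0.0, 0.0, 0.0, 1.0]]
scene -0.03985299206047313 [[372.3, 0.0, 250.5], [0.0, 372.3, 193.9], [0.0, 0.0, 1.0]] [[0.46, -0.636, 0.62, 1.256], [0.887, 0.344, -0.307, -0.394], [-0.018, 0.691, 0.723, 0.95], [0.0, 0.0, 0.0, 1.0]]
{'time_s': 0.1, 'joints': array([ 1.18736648,  0.43514951,  0.0249786 ,  1.57397308, -0.01164615,
        1.13401916, -0.07511692]), 'qvel': array([-0.00029899, -0.00128076, -0.00034227, -0.00137735,  0.0005898 ,
       -0.00014548,  0.00156256]), 'joint_efforts': array([ 1.95216882e-03, -6.69128323e+01,  9.87553708e-01, -3.15147150e+01,
       -6.05116482e-02,  3.74510558e-02,  3.91323829e-05]), 'tool_pos': array([ 0.17304349, -0.60005445,  0.19563867]), 'ee_rot': array([-3.10933576e+00, -4.39314758e-01,  4.45050521e-04]), 'wrist_force': array([0.75986743, 0.06555859, 0.42178175]), 'ft_torque': array([ 0.02591473, -0.00637376,  0.03207368]), 'gripper_force': 0.0, 'opening': 0.09156130644798696}
```

View pics/top0b.png

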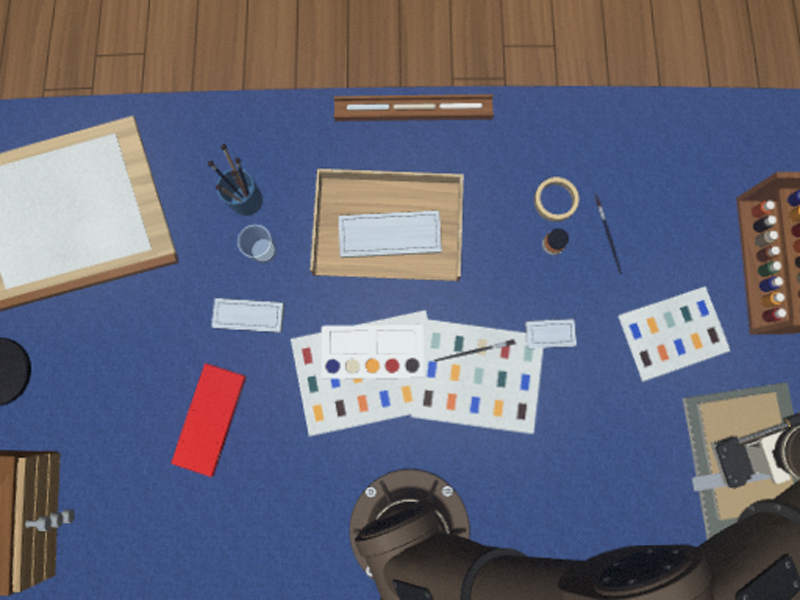

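The top view (scaled 800x600) shows the tray around (389,225) with the big tin in it around (390,234). The middle tin is on the left at (247,315) and the small tin on the right at (551,333). The red lookalike at (208,420) is to be ignored. I'll enlarge the area next.

Run:
```python
from h import *
im=cv2.imread('pics/top0.png'); a=im[100:230,128:388]
cv2.imwrite('pics/c1.png',cv2.resize(a,None,fx=3,fy=3,interpolation=cv2.INTER_CUBIC))
```

```text
(no output)
```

View pics/c1.png

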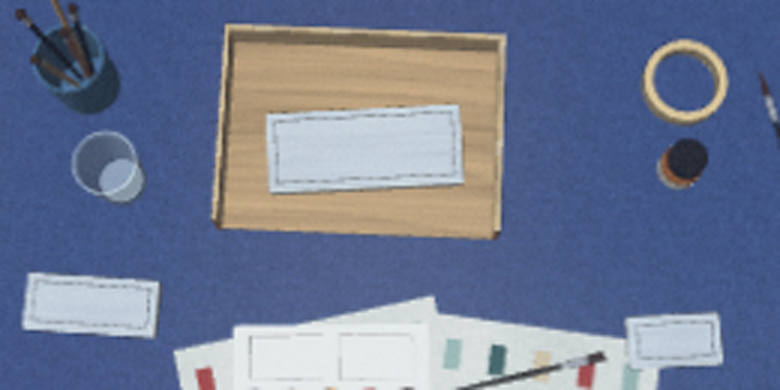

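Run:
```python
from h import *
p=load('top0')
def f(n,c,z):
    w=p2w(p,(np.array(c)+.5)/3-.5+[128,100],z); e=w-np.roll(w,-1,0)
    l=w[1]-w[0]; print(n,np.round(w.mean(0)*1000,1),'sides',np.round(np.linalg.norm(e,axis=1)*1000),'yaw',np.round(np.degrees(np.arctan2(l[0],-l[1])),1), np.round(np.degrees(np.arctan2(*(w[2]-w[3])[:2]*[1,-1])),1))
f('mid',[(25,273),(159,281),(156,334),(22,327)],.02)
f('big',[(266,114),(459,104),(464,183),(271,192)],.027)
f('small',[(626,317),(719,313),(723,363),(630,365)],.018)
f('tray',[(226,24),(507,35),(500,235),(213,223)],.05)
```

```text
mid [450.8 342.7  20. ] sides [152.  59. 151.  61.] yaw -4.1 -3.5
big [623.   35.2  27. ] sides [219.  92. 216.  91.] yaw 2.3 2.0
small [ 403.5 -305.3   18. ] sides [104.  56. 103.  53.] yaw 1.7 0.4
tray [640.3  38.5  50. ] sides [317. 229. 314. 230.] yaw -3.2 -3.2
```

Run:
```python
from h import *
go(.39,-.305,.22,91); go(.39,-.305,.22,-89)
```

```text
lin [ 290.2 -223.4  -24.1]
rot [-7.000e-02 -5.000e-02 -7.492e+01]
rot [-5.0000e-02  8.0000e-02  1.0508e+02]
lin [ 290.2 -223.4  -24.1]
rot [-5.0000e-02  8.0000e-02  1.0508e+02]
rot [-7.000e-02 -5.000e-02 -7.492e+01]
```

Call:
carry_out(claw=[100, 100, 100, 100, 100], linear=[[50, -38, -4], [100, -76, -8], [135, -105, -12], [170, -135, -16], [205, -160, -20]], rot=[[0, 0, -8.5], [0, 0, -17], [0, 0, -25.5], [0, 0, -34], [0, 0, -42.5]])

```text
time_s: 0.6
tool_pos: [0.3197, -0.3966, 0.2153]
ee_rot: [-2.735, -1.545, 0.001]
wrist_force: [0.9, 0.6, -1.1]
opening: 0.0918
gripper_force: 0.0
```

Run:
```python
from h import *
print(arm.sense()['joints'],arm.sense()['tool_pos']);go(.39,-.305,.22,91)
```

```text
[ 0.97158349  0.24598496 -0.22643879  1.80741025  0.06184965  1.09559429
  0.18099394] [ 0.31965266 -0.39663599  0.21530017]
lin [114.8  12.9  -4.7]
rot [ -0.04  -0.   -32.08]
rot [-0.0000e+00  5.0000e-02  1.4792e+02]
```

Call:
carry_out(claw=[100, 100, 100, 100, 100], linear=[[40, 2, -2], [75, 5, -4], [95, 8, -4], [95, 8, -4], [95, 8, -4]], rot=[[0, 0, -8.5], [0, 0, -17], [0, 0, -25.5], [0, 0, -30], [0, 0, -30]])

```text
time_s: 1.1
tool_pos: [0.3758, -0.3211, 0.2191]
ee_rot: [-2.245, -2.196, 0.0]
wrist_force: [-0.9, 0.1, 0.6]
opening: 0.0917
gripper_force: 0.0
```

Run:
```python
from h import *
s=arm.sense();print(s['joints'],s['tool_pos'])
im=snap('wrist','w1');p=load('w1');print(np.round(p['world_from_camera'],3),p['k1'],np.round(p['intrinsics'],1).tolist())
c=np.array([[sx*.029,sy*.052,0] for sx,sy in((1,1),(1,-1),(-1,-1),(-1,1))])
print(w2p(p,[.4035,-.3053,.018]+R.from_euler('z',1,degrees=True).apply(c)))
go(.45,.343,.23,87)
```

```text
[ 0.89991632  0.23089263 -0.36317269  1.82600855  0.09120345  1.1015554
  0.48210926] [ 0.37575857 -0.32108794  0.21911107]
[[ 1.     0.02   0.008  0.378]
 [-0.021  0.959  0.283 -0.246]
 [-0.002 -0.283  0.959  0.407]
 [ 0.     0.     0.     1.   ]] 0.0064648033839100295 [[269.0, 0.0, 256.1], [0.0, 269.0, 193.7], [0.0, 0.0, 1.0]]
[[294.96872194 118.64033387]
 [294.8017953  190.51692874]
 [256.20653484 191.93255019]
 [253.33368042 120.32095499]]
lin [666.5  57.  -10.8]
rot [-0.04 -0.01  1.48]
rot [ 2.0000e-02 -6.0000e-02 -1.7852e+02]
```

View pics/w1.png

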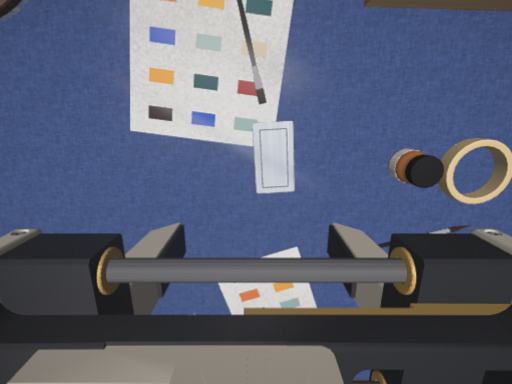

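Wrist view: the small tin's corners are at (252,122), (293,121), (294,191) and (257,192), which agrees with the prediction from the top view. Moving on to the middle tin.

Call:
carry_out(claw=[100, 100, 100, 100, 100], linear=[[50, 5, 0], [100, 10, 0], [150, 15, 0], [200, 20, 0], [250, 25, 0]], rot=[[0, 0, 0], [0, 0, 0], [0, 0, 0], [0, 0, 0], [0, 0, 0]])

```text
time_s: 1.65
tool_pos: [0.4063, -0.0726, 0.2194]
ee_rot: [2.254, 2.188, -0.0]
wrist_force: [0.3, -0.2, -0.5]
opening: 0.0918
gripper_force: 0.0
```

Call:
carry_out(claw=[100, 100, 100, 100, 100], linear=[[50, 5, 0], [100, 10, 0], [150, 15, 0], [200, 20, 0], [250, 25, 0]], rot=[[0, 0, 0], [0, 0, 0], [0, 0, 0], [0, 0, 0], [0, 0, 0]])

```text
time_s: 2.15
tool_pos: [0.438, 0.1753, 0.2193]
ee_rot: [2.254, 2.187, -0.0]
wrist_force: [2.2, -0.6, 0.8]
opening: 0.092
gripper_force: 0.0
```

Run:
```python
from h import *
p=load('w1');w=p2w(p,[(252.5,122),(293,121),(294.5,191.5),(257,192.5)],.018)
print(w.mean(0),np.linalg.norm(w-np.roll(w,-1,0),axis=1)); d=(w[0]+w[1]-w[2]-w[3]); print(np.degrees(np.arctan2(-d[0],d[1])))
s=arm.sense();print(s['joints'],s['tool_pos'])
go(.45,.343,.13,86.5)
```

```text
[ 0.402713   -0.30724686  0.018     ] [0.05652953 0.10248103 0.05639351 0.10274751]
2.3129127405044296
[ 0.12670449  0.24893329 -0.74419069  1.85236244  0.18797362  1.11151451
 -0.7160292 ] [0.437969   0.17530191 0.21929703]
lin [168.    7.   89.2]
rot [0.02 0.03 1.78]
rot [-5.0000e-02  3.0000e-02 -1.7822e+02]
```

Call:
carry_out(claw=[100, 100, 100, 100, 100], linear=[[45, 2, 20], [90, 4, 40], [130, 6, 65], [160, 7, 89], [160, 7, 89]], rot=[[0, 0, 1], [0, 0, 1.8], [0, 0, 1.8], [0, 0, 1.8], [0, 0, 1.8]])

```text
time_s: 2.65
tool_pos: [0.4465, 0.3368, 0.1269]
ee_rot: [-2.28, -2.157, 0.006]
wrist_force: [-0.6, 0.0, 0.8]
opening: 0.0919
gripper_force: 0.0
```

Call:
carry_out(claw=[100, 100], linear=[[0, 0, 0], [0, 0, 0]], rot=[[0, 0, 0], [0, 0, 0]])

```text
time_s: 2.85
tool_pos: [0.4494, 0.3328, 0.1307]
ee_rot: [2.286, 2.154, -0.0]
wrist_force: [-0.1, -0.3, 0.3]
opening: 0.0919
gripper_force: 0.0
```

Run:
```python
from h import *
s=arm.sense();print(s['joints'],s['tool_pos'])
im=snap('wrist','w2');p=load('w2')
c=np.array([[sx*.032,sy*.075,0] for sx,sy in((1,1),(1,-1),(-1,-1),(-1,1))])
print(w2p(p,[.4508,.3427,.02]+R.from_euler('z',-3.8,degrees=True).apply(c)))
cv2.imwrite('pics/w2b.png',cv2.resize(im,(800,600)))
go(.451,.343,.003,86.2)
```

```text
[-0.23146208  0.49104346 -0.70219323  1.77512059  0.36883469  1.01093466
 -1.1341865 ] [0.44944215 0.33279584 0.13066621]
[[287.24887733 104.85610862]
 [282.16908292 235.16945474]
 [229.35805284 234.76139301]
 [226.47759799 104.34401551]]
lin [ 10.3   0.6 128. ]
rot [0.07 0.02 0.41]
rot [-3.0000e-02  1.1000e-01 -1.7959e+02]
```

View pics/w2b.png

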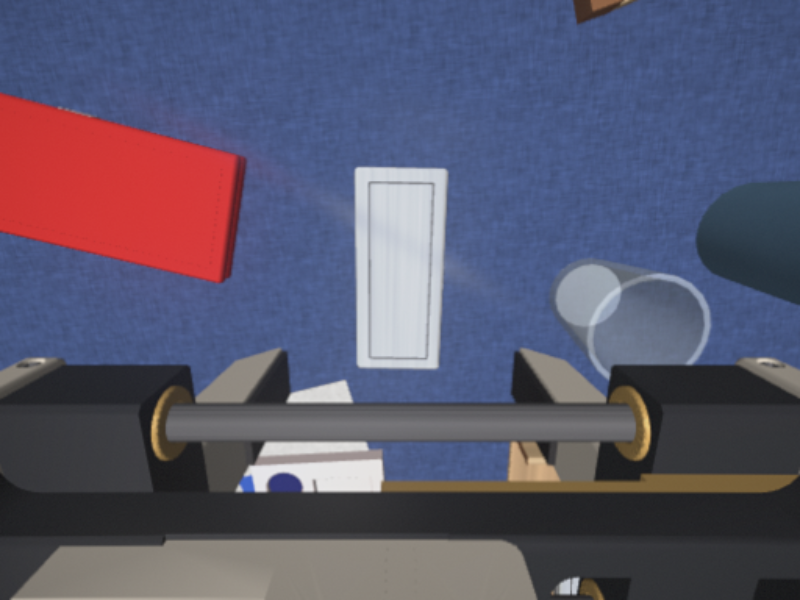

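Middle tin corners in the enlarged view are (355,168), (447,168), (439,368) and (357,368). That puts its centre near (0.4505, 0.3415), with the jar well to the right. Descending now.

Call:
carry_out(claw=[100, 100, 100, 100, 100], linear=[[8, 0, 40], [8, 0, 80], [8, 0, 110], [8, 0, 124], [8, 0, 124]], rot=[[0, 0, 0.4], [0, 0, 0.4], [0, 0, 0.4], [0, 0, 0.4], [0, 0, 0.4]])

```text
time_s: 3.4
tool_pos: [0.449, 0.3406, 0.0056]
ee_rot: [2.292, 2.148, -0.003]
wrist_force: [1.0, 0.2, -0.4]
opening: 0.0919
gripper_force: 0.0
```

Run:
```python
from h import *
p=load('w2');w=p2w(p,np.array([(355,168),(447,168),(439,368),(357,368)])*.64-.18,.02)
print(w.mean(0),np.linalg.norm(w-np.roll(w,-1,0),axis=1)); d=(w[0]+w[1]-w[2]-w[3]); y=np.degrees(np.arctan2(-d[0],d[1]));print(y)
s=arm.sense();print(s['tool_pos'],s['wrist_force'])
go(*w.mean(0)[:2],.004,90+y)
```

```text
[0.44974608 0.34113851 0.02      ] [0.06217917 0.14774233 0.06362477 0.14779134]
-4.217717649152494
[0.44903542 0.34055278 0.00556586] [ 0.98178695  0.15101025 -0.40738898]
lin [0.6 0.7 1.6]
rot [-0.06  0.11  0.51]
rot [-1.7000e-01 -1.0000e-01 -1.7949e+02]
```

Aligned; gripping, then lifting.

Call:
carry_out(claw=[0, 0, 0, 0, 0], linear=[[0, 0.5, 1], [0, 0.5, 1], [0, 0.5, 1], [0, 0.5, 1], [0, 0.5, 1]], rot=[[0, 0, 0.4], [0, 0, 0.4], [0, 0, 0.4], [0, 0, 0.4], [0, 0, 0.4]])

```text
time_s: 3.9
tool_pos: [0.4499, 0.3423, 0.0058]
ee_rot: [2.298, 2.142, 0.001]
wrist_force: [0.0, 1.2, -0.7]
opening: 0.0562
gripper_force: 0.0
```

Call:
carry_out(claw=[0, 0, 0, 0, 0], linear=[[0, 0, 0], [0, 0, -20], [0, 0, -60], [0, 0, -100], [0, 0, -100]], rot=[[0, 0, 0], [0, 0, 0], [0, 0, 0], [0, 0, 0], [0, 0, 0]])

```text
time_s: 4.4
tool_pos: [0.4516, 0.345, 0.1105]
ee_rot: [2.298, 2.142, 0.013]
wrist_force: [-0.8, 0.2, -0.1]
opening: 0.0162
gripper_force: 0.0
```

Run:
```python
from h import *
s=arm.sense();print(s['tool_pos'],s['wrist_force'],s['opening'],s['gripper_force'])
im=snap('wrist','w3')
go(.623,.035,.12,92.2)
```

```text
[0.45155037 0.34500038 0.11045702] [-0.82099889  0.21884933 -0.1256522 ] 0.0162359842170327 0.0
lin [-295.7  193.4  -12.3]
rot [ 0.23 -0.19 -6.23]
rot [ -0.28  -0.35 173.77]
```

View pics/w3.png

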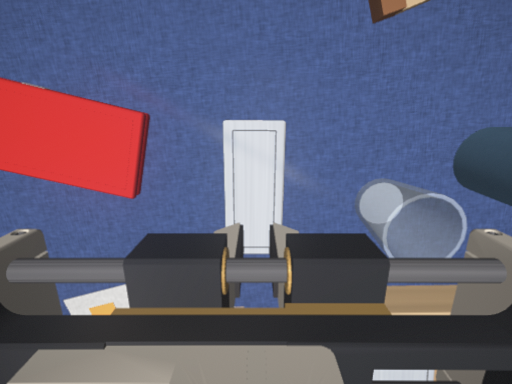

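The fingers closed past the tin without gripping it: the opening is 16 mm and the tin still lies on the table at (224..285, 121..253). I need to find out why.

Run:
```python
from h import *
p=load('w3');w=p2w(p,np.array([(224,121.5),(285,121.5),(280,253),(228,253)]),.02)
print(w.mean(0),np.linalg.norm(w-np.roll(w,-1,0),axis=1))
s=arm.sense();A=R.from_rotvec(s['ee_rot']);print(s['opening'],s['gripper_force'],s['tool_pos'],s['time_s'])
for z in(0,-.019,-.04):
  print(z,w2p(p,s['tool_pos']+A.apply([[0,.008,z],[0,-.008,z],[0,.03,z],[0,-.03,z]])))
im=cv2.imread('pics/w3.png')[90:330,130:390]
cv2.imwrite('pics/w3b.png',cv2.resize(im,None,fx=2.5,fy=2.5))
```

```text
[0.45031137 0.34083406 0.02      ] [0.06102824 0.14631734 0.05986938 0.14617704]
0.012396669429646895 0.0 [0.45086127 0.34362597 0.10794763] 4.45
0 [[264.97928531 219.64467737]
 [243.90970592 219.62270045]
 [293.95060302 219.67824915]
 [214.92945134 219.59582636]]
-0.019 [[265.86469869 229.89748521]
 [242.72897748 229.87407035]
 [297.67763181 229.9353234 ]
 [210.9051367  229.84750641]]
-0.04 [[267.07022942 243.85480012]
 [241.12132682 243.8296541 ]
 [302.75254577 243.89921091]
 [205.42506244 243.80489957]]
```

View pics/w3b.png

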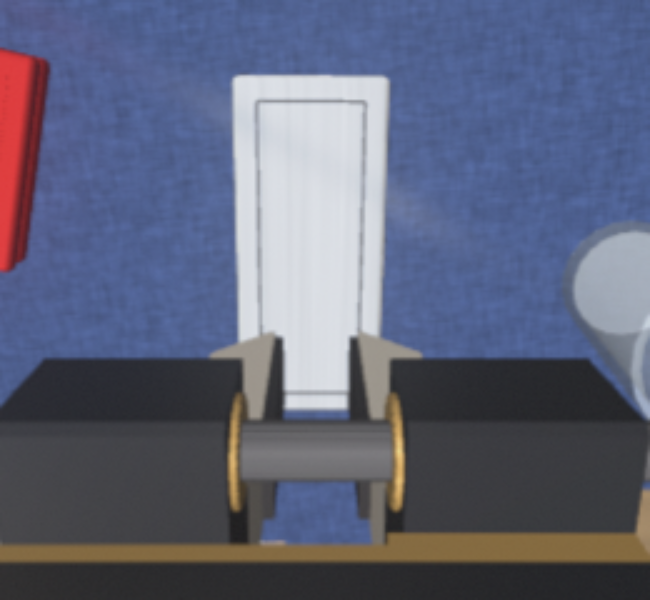

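Call:
carry_out(claw=[100, 100, 100, 100, 100], linear=[[0, 0, 0], [0, 0, 0], [0, 0, 0], [0, 0, 0], [0, 0, 0]], rot=[[0, 0, 0], [0, 0, 0], [0, 0, 0], [0, 0, 0], [0, 0, 0]])

```text
time_s: 4.95
tool_pos: [0.4493, 0.342, 0.1048]
ee_rot: [-2.298, -2.142, 0.001]
wrist_force: [-0.7, -0.1, 1.0]
opening: 0.0476
gripper_force: 0.0
```

Call:
carry_out(claw=[100, 100, 100, 100, 100], linear=[[0, 0, 0], [0, 0, 0], [0, 0, 0], [0, 0, 0], [0, 0, 50]], rot=[[0, 0, 0], [0, 0, 0], [0, 0, 0], [0, 0, 0], [0, 0, 0]])

```text
time_s: 5.45
tool_pos: [0.4533, 0.3461, 0.0601]
ee_rot: [2.298, 2.141, 0.018]
wrist_force: [2.1, 1.5, -0.7]
opening: 0.0875
gripper_force: 0.0
```

Call:
carry_out(claw=[100, 100, 100, 100, 100], linear=[[-1, 0, 20], [-1, 0, 40], [-1, 0, 50], [-1, 0, 50], [-1, 0, 50]], rot=[[0, 0, 0], [0, 0, 0], [0, 0, 0], [0, 0, 0], [0, 0, 0]])

```text
time_s: 5.95
tool_pos: [0.4498, 0.3416, 0.006]
ee_rot: [-2.298, -2.142, -0.001]
wrist_force: [-0.6, -0.6, 0.2]
opening: 0.0916
gripper_force: 0.0
```

Call:
carry_out(claw=[100, 100, 100, 100, 100], linear=[[0, 0, 1], [0, 0, 2], [0, 0, 3], [0, 0, 3], [0, 0, 3]], rot=[[0, 0, 0], [0, 0, 0], [0, 0, 0], [0, 0, 0], [0, 0, 0]])

```text
time_s: 6.45
tool_pos: [0.4496, 0.3411, 0.0024]
ee_rot: [2.298, 2.142, 0.0]
wrist_force: [0.1, -0.2, -0.6]
opening: 0.0918
gripper_force: 0.0
```

Run:
```python
from h import *
im=snap('wrist','w4');p=load('w4');s=arm.sense();A=R.from_rotvec(s['ee_rot']);T=p['world_from_camera']
print('cam in tool',A.inv().apply(np.array(T)[:3,3]-s['tool_pos']))
print('tip',w2p(p,s['tool_pos']+A.apply([[0,.046,0],[0,-.046,0],[.0095,.046,0],[.0095,-.046,0]])))
for z in (0,.02):
  c=np.array([[sx*.032,sy*.075,0] for sx,sy in((1,1),(1,-1),(-1,-1),(-1,1))]);print(w2p(p,[.4500,.341,z]+R.from_euler('z',-4,degrees=True).apply(c)))
cv2.imwrite('pics/w4b.png',cv2.resize(im[100:340,100:412],None,fx=2.5,fy=2.5))
```

```text
cam in tool [ 0.0752311   0.00088158 -0.18793457]
tip [[316.61112824 219.13353659]
 [193.75135323 218.97740894]
 [317.43819883 207.14095185]
 [192.92124734 206.9890549 ]]
[[303.01653208 114.8073695 ]
 [294.08142642 301.83868722]
 [217.50246186 301.73570187]
 [208.68023532 114.75547868]]
[[308.48607493 114.86487153]
 [297.60496993 319.36425477]
 [213.8601678  319.24545091]
 [203.07550078 114.80676312]]
```

View pics/w4b.png

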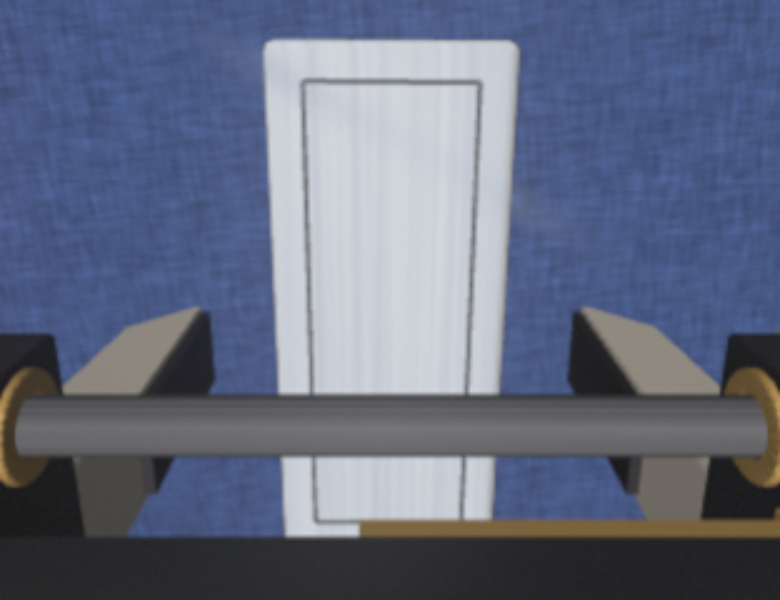

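The fingertips appear at native (184,225) and (328,225), 144 px apart where 124 px was expected. So the tips hang about 30 mm higher than reported, above the tin top. That explains the empty grip. I'll go lower and feel for the table.

Call:
carry_out(claw=[100, 100, 100, 100, 100], linear=[[0, 0, 4], [0, 0, 8], [0, 0, 12], [0, 0, 15], [0, 0, 15]], rot=[[0, 0, 0], [0, 0, 0], [0, 0, 0], [0, 0, 0], [0, 0, 0]])

```text
time_s: 7.0
tool_pos: [0.4492, 0.3408, -0.0133]
ee_rot: [-2.298, -2.142, 0.002]
wrist_force: [-0.2, 0.0, 0.1]
opening: 0.0918
gripper_force: 0.0
```

Call:
carry_out(claw=[100, 100, 100, 100, 100], linear=[[0, 0, 1], [0, 0, 2], [0, 0, 3], [0, 0, 4], [0, 0, 4]], rot=[[0, 0, 0], [0, 0, 0], [0, 0, 0], [0, 0, 0], [0, 0, 0]])

```text
time_s: 7.5
tool_pos: [0.4495, 0.341, -0.0168]
ee_rot: [2.298, 2.142, -0.0]
wrist_force: [-0.0, 0.0, -0.1]
opening: 0.0918
gripper_force: 0.0
```

Call:
carry_out(claw=[100, 100, 100, 100], linear=[[0, 0, 1], [0, 0, 2], [0, 0, 3], [0, 0, 3]], rot=[[0, 0, 0], [0, 0, 0], [0, 0, 0], [0, 0, 0]])

```text
time_s: 7.9
tool_pos: [0.4494, 0.341, -0.0198]
ee_rot: [2.298, 2.142, -0.0]
wrist_force: [0.5, 0.3, -0.3]
opening: 0.0919
gripper_force: 0.0
```

Call:
carry_out(claw=[100, 100, 100, 100], linear=[[0, 0, 1], [0, 0, 2], [0, 0, 3], [0, 0, 3]], rot=[[0, 0, 0], [0, 0, 0], [0, 0, 0], [0, 0, 0]])

```text
time_s: 8.3
tool_pos: [0.4494, 0.341, -0.0228]
ee_rot: [2.298, 2.142, -0.0]
wrist_force: [0.6, 0.5, -0.8]
opening: 0.0917
gripper_force: 0.0
```

Call:
carry_out(claw=[100, 100, 100], linear=[[0, 0, 1], [0, 0, 2], [0, 0, 2]], rot=[[0, 0, 0], [0, 0, 0], [0, 0, 0]])

```text
time_s: 8.6
tool_pos: [0.4494, 0.341, -0.0248]
ee_rot: [2.298, 2.142, -0.0]
wrist_force: [-1.0, 1.0, 0.5]
opening: 0.0918
gripper_force: 0.0
```

Call:
carry_out(claw=[100, 100, 100], linear=[[0, 0, 1], [0, 0, 2], [0, 0, 2]], rot=[[0, 0, 0], [0, 0, 0], [0, 0, 0]])

```text
time_s: 8.9
tool_pos: [0.4494, 0.341, -0.0268]
ee_rot: [2.298, 2.142, -0.0]
wrist_force: [-0.3, -0.8, -0.2]
opening: 0.0915
gripper_force: 0.0
```

Call:
carry_out(claw=[0, 0, 0, 0, 0], linear=[[0, 0, 1], [0, 0, 1], [0, 0, 1], [0, 0, 1], [0, 0, 1]], rot=[[0, 0, 0], [0, 0, 0], [0, 0, 0], [0, 0, 0], [0, 0, 0]])

```text
time_s: 9.4
tool_pos: [0.4495, 0.3411, -0.0277]
ee_rot: [-2.298, -2.142, 0.0]
wrist_force: [-0.0, -1.2, -0.7]
opening: 0.0638
gripper_force: 30.0
```

Run:
```python
from h import *
s=arm.sense();print(s['tool_pos'],s['wrist_force'],s['opening'],s['gripper_force'])
im=snap('wrist','w5')
```

```text
[ 0.44948683  0.34111061 -0.02767453] [-0.00681483 -1.19079129 -0.68002429] 0.06379208342029156 29.98739629983902
```

Gripped: 63.8 mm at 30 N. Lifting and carrying it over the big tin.

Call:
carry_out(claw=[0, 0, 0, 0], linear=[[0, 0, -15], [0, 0, -55], [0, 0, -100], [0, 0, -120]], rot=[[0, 0, 0], [0, 0, 0], [0, 0, 0], [0, 0, 0]])

```text
time_s: 9.85
tool_pos: [0.4502, 0.3428, 0.097]
ee_rot: [-2.297, -2.143, -0.007]
wrist_force: [0.4, 1.0, -1.1]
opening: 0.0637
gripper_force: 30.0
```

Run:
```python
from h import *
s=arm.sense();print(s['tool_pos'],s['wrist_force'],s['opening'],s['gripper_force'])
go(.6225,.034,.093,92.2)
```

```text
[0.45024723 0.34278844 0.09699827] [ 0.41523393  1.00517273 -1.10260993] 0.06370264528127143 29.987881779670715
lin [-296.1  193.3    3.5]
rot [ 0.18 -0.19 -6.18]
rot [ -0.29  -0.28 173.82]
```

Call:
carry_out(claw=[0, 0, 0, 0, 0], linear=[[-30, 20, 0], [-70, 45, 0], [-110, 72, 0], [-150, 98, 0], [-190, 124, 0]], rot=[[0, 0, -1], [0, 0, -2], [0, 0, -3], [0, 0, -4], [0, 0, -5]])

```text
time_s: 10.35
tool_pos: [0.5605, 0.1411, 0.0934]
ee_rot: [2.201, 2.241, 0.001]
wrist_force: [1.2, 0.4, -1.5]
opening: 0.0637
gripper_force: 30.0
```

Call:
carry_out(claw=[0, 0, 0, 0, 0], linear=[[-40, 25, 0], [-75, 48, 0], [-95, 62, 0], [-105, 69, 0], [-105, 69, 0]], rot=[[0, 0, -0.5], [0, 0, -1], [0, 0, -1.2], [0, 0, -1.2], [0, 0, -1.2]])

```text
time_s: 10.85
tool_pos: [0.6311, 0.0378, 0.0926]
ee_rot: [2.181, 2.261, -0.0]
wrist_force: [-0.4, 0.4, -2.0]
opening: 0.0638
gripper_force: 30.0
```

Call:
carry_out(claw=[0, 0, 0], linear=[[0, 0, 0], [0, 0, 0], [0, 0, 0]], rot=[[0, 0, 0], [0, 0, 0], [0, 0, 0]])

```text
time_s: 11.15
tool_pos: [0.63, 0.0409, 0.0926]
ee_rot: [-2.176, -2.266, -0.0]
wrist_force: [0.5, 0.0, -1.5]
opening: 0.0639
gripper_force: 30.0
```

Run:
```python
from h import *
s=arm.sense();print(s['tool_pos'],s['wrist_force'],s['opening'],s['joints'])
im=snap('wrist','w6');p=load('w6')
def box(c,z,yaw,dx,dy): 
  q=np.array([[sx*dx/2,sy*dy/2,0] for sx,sy in((1,1),(1,-1),(-1,-1),(-1,1))]);print(np.round(w2p(p,[c[0],c[1],z]+R.from_euler('z',yaw,degrees=True).apply(q)),1).tolist())
box((.6225,.034),.027,2.2,.092,.22)
box(s['tool_pos'],s['tool_pos'][2]+.028+.02,2.2,.064,.15)
go(.6225,.034,.093,92.2)
cv2.imwrite('pics/w6b.png',cv2.resize(im,(800,600)))
```

```text
[0.62997287 0.0409224  0.09263147] [ 0.53780922  0.03417621 -1.5222833 ] 0.06393495840116621 [ 0.2809126   0.63635832 -0.66541636  1.63329814  0.44244603  1.02757172
 -0.48159883]
[[299.8, 80.8], [290.0, 295.6], [206.7, 295.3], [194.5, 80.5]]
[[319.5, 114.9], [303.7, 353.4], [206.0, 353.0], [191.2, 114.5]]
lin [-6.2 -7.9 -0.4]
rot [-0.   -0.01  0.11]
rot [ 2.0000e-02 -0.0000e+00 -1.7989e+02]
```

View pics/w6b.png

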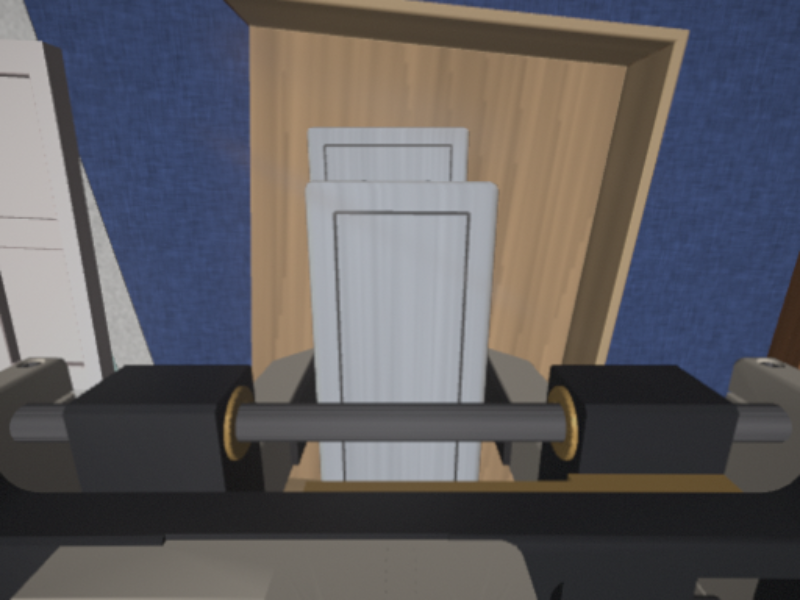

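Big tin rear edge runs (308,128)–(467,128), and the held tin's runs (307,184)–(496,184). They are parallel, and the big tin is where predicted. Shifting over it and lowering.

Call:
carry_out(claw=[0, 0, 0, 0, 0], linear=[[-6, -8, 0], [-6, -8, 25], [-6, -8, 50], [-6, -8, 72], [-6, -8, 77]], rot=[[0, 0, 0], [0, 0, 0], [0, 0, 0], [0, 0, 0], [0, 0, 0]])

```text
time_s: 11.7
tool_pos: [0.6205, 0.0319, 0.0129]
ee_rot: [-2.177, -2.262, 0.006]
wrist_force: [-0.7, -1.3, -2.2]
opening: 0.0637
gripper_force: 30.0
```

Call:
carry_out(claw=[0, 0, 0, 0], linear=[[0, 0, 0], [0, 0, 0], [0, 0, 0], [0, 0, 0]], rot=[[0, 0, 0], [0, 0, 0], [0, 0, 0], [0, 0, 0]])

```text
time_s: 12.1
tool_pos: [0.6236, 0.0329, 0.0164]
ee_rot: [2.178, 2.262, 0.002]
wrist_force: [-0.6, 0.4, -3.0]
opening: 0.0634
gripper_force: 30.0
```

Run:
```python
from h import *
s=arm.sense();print(s['tool_pos'],s['wrist_force'])
go(.6224,.034,0,92.2)
```

```text
[0.62360493 0.03288439 0.01642115] [-0.58755747  0.40218458 -2.97045007]
lin [ 1.2 -1.2 16.4]
rot [ 0.1   0.   -0.02]
rot [ 0.0000e+00 -1.5000e-01  1.7998e+02]
```

Call:
carry_out(claw=[0, 0, 0, 0, 0], linear=[[0.5, -0.6, 4], [0.5, -0.6, 8], [0.5, -0.6, 12], [0.5, -0.6, 13], [0.5, -0.6, 13]], rot=[[0, 0, 0], [0, 0, 0], [0, 0, 0], [0, 0, 0], [0, 0, 0]])

```text
time_s: 12.6
tool_pos: [0.6221, 0.0333, 0.0019]
ee_rot: [-2.178, -2.263, 0.001]
wrist_force: [-0.1, 0.4, -2.4]
opening: 0.0639
gripper_force: 30.0
```

Call:
carry_out(claw=[0, 0], linear=[[0, 0, 0], [0, 0, 0]], rot=[[0, 0, 0], [0, 0, 0]])

```text
time_s: 12.8
tool_pos: [0.6224, 0.0333, 0.0025]
ee_rot: [2.179, 2.263, 0.0]
wrist_force: [0.4, -0.1, -2.1]
opening: 0.0636
gripper_force: 30.0
```

Call:
carry_out(claw=[0, 0, 0, 0, 0], linear=[[0.5, 0, 0.5], [0.5, 0, 1], [0.5, 0, 1.5], [0.5, 0, 2], [0.5, 0, 2]], rot=[[0, 0, 0], [0, 0, 0], [0, 0, 0], [0, 0, 0], [0, 0, 0]])

```text
time_s: 13.3
tool_pos: [0.6222, 0.0338, 0.0003]
ee_rot: [-2.179, -2.263, 0.0]
wrist_force: [-0.2, -0.6, -1.6]
opening: 0.064
gripper_force: 30.0
```

Call:
carry_out(claw=[0, 0, 0], linear=[[0, 0, 0.5], [0, 0, 1], [0, 0, 1]], rot=[[0, 0, 0], [0, 0, 0], [0, 0, 0]])

```text
time_s: 13.6
tool_pos: [0.6223, 0.0338, -0.0006]
ee_rot: [2.179, 2.263, -0.0]
wrist_force: [-1.4, 0.4, -1.0]
opening: 0.0638
gripper_force: 30.0
```

Call:
carry_out(claw=[0, 0, 0, 0], linear=[[0, 0, 0.3], [0, 0, 0.6], [0, 0, 1], [0, 0, 1]], rot=[[0, 0, 0], [0, 0, 0], [0, 0, 0], [0, 0, 0]])

```text
time_s: 14.0
tool_pos: [0.6223, 0.0338, -0.0006]
ee_rot: [2.178, 2.263, -0.0]
wrist_force: [-4.3, -2.0, 10.2]
opening: 0.0636
gripper_force: 30.0
```

Run:
```python
from h import *
s=arm.sense();print(s['tool_pos'],s['wrist_force'])
```

```text
[ 0.62232799  0.03375917 -0.00064207] [-4.29145665 -1.9891996  10.24613866]
```

In contact at the expected height (10 N). Easing off the load, then releasing.

Call:
carry_out(claw=[0, 0, 75, 75, 100], linear=[[0, 0, -0.7], [0, 0, -0.7], [0, 0, -0.7], [0, 0, -0.7], [0, 0, -0.7]], rot=[[0, 0, 0], [0, 0, 0], [0, 0, 0], [0, 0, 0], [0, 0, 0]])

```text
time_s: 14.5
tool_pos: [0.6224, 0.0338, -0.0011]
ee_rot: [2.179, 2.263, 0.0]
wrist_force: [0.1, -0.5, 0.3]
opening: 0.0737
gripper_force: 0.0
```

Call:
carry_out(claw=[100, 100, 100, 100, 100], linear=[[0, 0, 0], [0, 0, 0], [0, 0, -30], [0, 0, -75], [0, 0, -120]], rot=[[0, 0, 0], [0, 0, 0], [0, 0, 0], [0, 0, 0], [0, 0, 0]])

```text
time_s: 15.0
tool_pos: [0.6216, 0.0338, 0.1199]
ee_rot: [-2.177, -2.263, 0.001]
wrist_force: [0.7, 1.1, -0.3]
opening: 0.0918
gripper_force: 0.0
```

Run:
```python
from h import *
s=arm.sense();print(s['tool_pos'],s['wrist_force'],s['opening'])
im=snap('wrist','w7')
go(.402,-.307,.12,91.8)
```

```text
[0.62161398 0.03382655 0.11988935] [ 0.67391337  1.11040952 -0.31455997] 0.091751673018546
lin [-333.5 -236.9    5.7]
rot [ 0.52 -0.08  0.41]
rot [ 1.2000e-01  8.2000e-01 -1.7959e+02]
```

Call:
carry_out(claw=[100, 100, 100, 100, 100], linear=[[-40, -28, 0], [-80, -57, 0], [-120, -85, 0], [-160, -114, 0], [-200, -142, 0]], rot=[[0, 0, 0], [0, 0, 0], [0, 0, 0], [0, 0, 0], [0, 0, 0]])

```text
time_s: 15.55
tool_pos: [0.4867, -0.173, 0.119]
ee_rot: [2.178, 2.263, -0.0]
wrist_force: [0.7, -0.9, -0.1]
opening: 0.0914
gripper_force: 0.0
```

Call:
carry_out(claw=[100, 100, 100, 100, 100], linear=[[-40, -28, 0], [-80, -57, 8], [-115, -82, 16], [-130, -93, 25], [-130, -93, 25]], rot=[[0, 0, 0.3], [0, 0, 0.3], [0, 0, 0.3], [0, 0, 0.3], [0, 0, 0.3]])

```text
time_s: 16.05
tool_pos: [0.3972, -0.3074, 0.0927]
ee_rot: [-2.189, -2.25, 0.002]
wrist_force: [0.2, -0.1, -0.6]
opening: 0.0917
gripper_force: 0.0
```

Call:
carry_out(claw=[100, 100, 100], linear=[[0, 0, 0], [0, 0, 0], [0, 0, 0]], rot=[[0, 0, 0], [0, 0, 0], [0, 0, 0]])

```text
time_s: 16.35
tool_pos: [0.4014, -0.3036, 0.0945]
ee_rot: [2.181, 2.26, 0.001]
wrist_force: [-0.1, 0.8, -0.4]
opening: 0.092
gripper_force: 0.0
```

Run:
```python
from h import *
s=arm.sense();print(s['tool_pos'],s['wrist_force'],s['opening'])
im=snap('wrist','w8')
a=cv2.imread('pics/w7.png')[40:310,150:350]; b=im[40:310,150:350]
cv2.imwrite('pics/c78.png',cv2.resize(np.hstack([a,b]),None,fx=2,fy=2,interpolation=cv2.INTER_CUBIC))
```

```text
[ 0.40138538 -0.30359344  0.09446489] [-0.14120986  0.81344887 -0.35323323] 0.09197477407125602
```

View pics/c78.png

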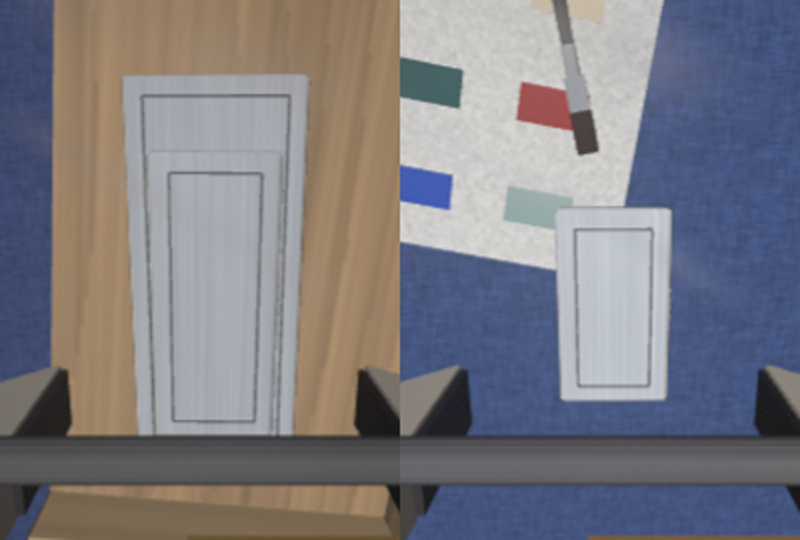

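Left crop: the middle tin (149..281 at row 151) sits centred and parallel on the big tin (123..308 at row 75). Right crop: small tin corners are (556,208), (671,209), (667,401) and (561,401).

Run:
```python
from h import *
def f(fn,c,z,off=0):
    p=load(fn);w=p2w(p,(np.array(c)-[off,0]+.5)/2-.5+[150,40],z); d=w[0]+w[1]-w[2]-w[3] if len(w)==4 else None
    print(fn,np.round(w.mean(0)*1000,1),np.round(np.linalg.norm(w-np.roll(w,-1,0),axis=1)*1000,1), d is not None and np.degrees(np.arctan2(-d[0],d[1])));return w
f('w7',[(168,172),(264,172),(256,421),(173,421)],.047)
b=f('w7',[(123,75),(308,74)],.027); m=f('w7',[(149,151),(281,150)],.047)
print('end gap (want 35) mm',(b-m)*1000)
for v in(b,m): print(np.degrees(np.arctan2(*(v[1]-v[0])[:2][::-1])))
w=f('w8',[(556,208),(671,209),(667,401),(561,401)],.018,400)
f('w8',[(576,229),(653,229),(651,386),(577,386)],.018,400)
d=w[0]+w[1]-w[2]-w[3];y=np.degrees(np.arctan2(-d[0],d[1]))
go(*w.mean(0)[:2],-.0277,90+y)
```

```text
w7 [623.2  33.7  47. ] [ 45.1 130.   44.7 130.1] 1.998553287181331
w7 [618.9 143.4  27. ] [89.1 89.1] False
w7 [620.  108.4  47. ] [61.4 61.4] False
end gap (want 35) mm [[-15.04525665  34.50472093 -20.        ]
 [ 12.69649618  35.55751167 -20.        ]]
2.513695570250096
2.6676703413089293
w8 [ 402.6 -307.4   18. ] [ 55.8 102.5  57.2 103. ] 2.2635385306917044
w8 [ 402.9 -307.9   18. ] [37.8 83.9 39.6 84. ] 1.9646505643526608
lin [ -3.6   1.2 122.1]
rot [ 0.05  0.01 -0.24]
rot [ 2.0000e-02 -8.0000e-02  1.7976e+02]
```

Call:
carry_out(claw=[100, 100, 100, 100, 100], linear=[[-4, 0, 30], [-4, 0.3, 70], [-4, 0.3, 100], [-4, 0.3, 115], [-4, 0.3, 118]], rot=[[0, 0, 0], [0, 0, 0], [0, 0, 0], [0, 0, 0], [0, 0, 0]])

```text
time_s: 16.9
tool_pos: [0.4, -0.3075, -0.0255]
ee_rot: [-2.181, -2.257, 0.0]
wrist_force: [0.2, 0.9, -0.6]
opening: 0.092
gripper_force: 0.0
```

Call:
carry_out(claw=[100, 100, 100], linear=[[0, 0, 0], [0, 0, 0], [0, 0, 0]], rot=[[0, 0, 0], [0, 0, 0], [0, 0, 0]])

```text
time_s: 17.2
tool_pos: [0.4013, -0.3094, -0.0229]
ee_rot: [2.183, 2.256, 0.0]
wrist_force: [0.3, -1.1, 1.0]
opening: 0.0922
gripper_force: 0.0
```

Run:
```python
from h import *
s=arm.sense();print(s['tool_pos'],s['wrist_force'],s['opening'])
go(.4018,-.3077,-.0277,92.1)
```

```text
[ 0.401284   -0.30935971 -0.02288226] [ 0.34624087 -1.14541645  0.97472238] 0.09216191048761778
lin [1.6 0.6 4.8]
rot [ 0.09  0.07 -0.22]
rot [ 1.1000e-01 -1.4000e-01  1.7978e+02]
```

Call:
carry_out(claw=[100, 100, 0, 0, 0], linear=[[1.5, 0.5, 2], [1.5, 0.5, 4], [1.5, 0.5, 4.5], [1.5, 0.5, 4.5], [1.5, 0.5, 4.5]], rot=[[0, 0, 0], [0, 0, 0], [0, 0, 0], [0, 0, 0], [0, 0, 0]])

```text
time_s: 17.7
tool_pos: [0.4008, -0.3074, -0.0285]
ee_rot: [-2.185, -2.257, 0.0]
wrist_force: [0.3, -1.0, 0.4]
opening: 0.0723
gripper_force: 0.0
```

Call:
carry_out(claw=[0, 0, 0], linear=[[0, 0, 0], [0, 0, 0], [0, 0, 0]], rot=[[0, 0, 0], [0, 0, 0], [0, 0, 0]])

```text
time_s: 18.0
tool_pos: [0.401, -0.3075, -0.0284]
ee_rot: [2.185, 2.257, 0.0]
wrist_force: [-0.3, -0.2, -0.3]
opening: 0.0581
gripper_force: 30.0
```

Run:
```python
from h import *
s=arm.sense();print(s['tool_pos'],s['wrist_force'],s['opening'],s['gripper_force'])
```

```text
[ 0.40097536 -0.30746771 -0.02841478] [-0.28159979 -0.19602828 -0.29953621] 0.058056953487811286 29.99997228384018
```

Gripped the small tin. Lifting.

Call:
carry_out(claw=[0, 0, 0, 0, 0], linear=[[0, 0, -10], [0, 0, -40], [0, 0, -80], [0, 0, -110], [0, 0, -125]], rot=[[0, 0, 0], [0, 0, 0], [0, 0, 0], [0, 0, 0], [0, 0, 0]])

```text
time_s: 18.5
tool_pos: [0.402, -0.3077, 0.0998]
ee_rot: [2.182, 2.256, 0.001]
wrist_force: [-0.7, 0.2, -1.8]
opening: 0.0578
gripper_force: 30.0
```

Run:
```python
from h import *
s=arm.sense();print(s['tool_pos'],s['opening'])
# release yaw of the middle tin
A=R.from_rotvec([2.179,2.263,0]);print(A.apply([0,1,0]),np.degrees(np.arctan2(*(-A.apply([0,1,0])[:2]*[1,-1]))))
go(.6223,.0338,.09,92.2)
```

```text
[ 0.40202667 -0.30769447  0.09982399] 0.057814103905879495
[9.99285048e-01 3.78072824e-02 4.35390162e-05] -87.83328589328184
lin [334.  231.5   9.8]
rot [ 0.15  0.12 -0.3 ]
rot [  0.19  -0.24 179.7 ]
```

Call:
carry_out(claw=[0, 0, 0, 0, 0], linear=[[35, 24, 0], [75, 52, 0], [115, 80, 0], [155, 107, 0], [195, 135, 0]], rot=[[0, 0, -0.3], [0, 0, -0.3], [0, 0, -0.3], [0, 0, -0.3], [0, 0, -0.3]])

```text
time_s: 19.0
tool_pos: [0.5299, -0.1065, 0.0972]
ee_rot: [2.179, 2.263, -0.0]
wrist_force: [1.1, -0.5, -0.9]
opening: 0.0574
gripper_force: 30.0
```

Call:
carry_out(claw=[0, 0, 0, 0, 0], linear=[[40, 28, 0], [75, 52, 0], [105, 73, 0], [128, 89, 0], [138, 96, 0]], rot=[[0, 0, 0], [0, 0, 0], [0, 0, 0], [0, 0, 0], [0, 0, 0]])

```text
time_s: 19.5
tool_pos: [0.6208, 0.0372, 0.0973]
ee_rot: [-2.174, -2.267, -0.003]
wrist_force: [-0.1, -0.5, -1.5]
opening: 0.058
gripper_force: 30.0
```

Call:
carry_out(claw=[0, 0, 0, 0], linear=[[0, 0, 0], [0, 0, 0], [0, 0, 0], [0, 0, 0]], rot=[[0, 0, 0], [0, 0, 0], [0, 0, 0], [0, 0, 0]])

```text
time_s: 19.9
tool_pos: [0.6196, 0.0316, 0.0966]
ee_rot: [2.181, 2.261, -0.002]
wrist_force: [-0.1, -1.0, -0.2]
opening: 0.0575
gripper_force: 30.0
```

Run:
```python
from h import *
s=arm.sense();print(s['tool_pos'],s['opening'])
im=snap('wrist','w9')
go(.6223,.0338,.0186,92.17)
```

```text
[0.61963291 0.03155185 0.09656198] 0.05753876781011029
lin [ 1.9  2.6 78. ]
rot [-0.01  0.04 -0.09]
rot [7.0000e-02 2.0000e-02 1.7991e+02]
```

Call:
carry_out(claw=[0, 0, 0, 0, 0], linear=[[0.5, 2, 15], [0.5, 2, 30], [0.5, 2, 45], [0.5, 2, 58], [0.5, 2, 65]], rot=[[0, 0, 0], [0, 0, 0], [0, 0, 0], [0, 0, 0], [0, 0, 0]])

```text
time_s: 20.45
tool_pos: [0.6209, 0.0339, 0.0292]
ee_rot: [-2.177, -2.262, 0.003]
wrist_force: [-0.1, -0.2, -1.1]
opening: 0.0577
gripper_force: 30.0
```

Call:
carry_out(claw=[0, 0, 0, 0, 0], linear=[[0, 0, 0], [0, 0, 0], [0, 0, 0], [0, 0, 0], [0, 0, 0]], rot=[[0, 0, 0], [0, 0, 0], [0, 0, 0], [0, 0, 0], [0, 0, 0]])

```text
time_s: 20.95
tool_pos: [0.6224, 0.034, 0.032]
ee_rot: [2.178, 2.263, 0.001]
wrist_force: [0.6, 0.9, -1.8]
opening: 0.0578
gripper_force: 30.0
```

Run:
```python
from h import *
s=arm.sense();print(s['tool_pos'],s['opening'],s['qvel'])
go(.6223,.0338,.0186,92.17)
```

```text
[0.62237793 0.03402615 0.03204151] 0.057796256864314284 [-0.00223724  0.00275606  0.00239247  0.00265085  0.00182638 -0.00158907
 -0.00090358]
lin [-0.2 -0.1 13.4]
rot [0.05 0.01 0.01]
rot [-1.0000e-02  7.0000e-02 -1.7999e+02]
```

Settled exactly above. Lowering gently.

Call:
carry_out(claw=[0, 0, 0, 0, 0], linear=[[0, 0, 4], [0, 0, 8], [0, 0, 10], [0, 0, 11.5], [0, 0, 11.5]], rot=[[0, 0, 0], [0, 0, 0], [0, 0, 0], [0, 0, 0], [0, 0, 0]])

```text
time_s: 21.45
tool_pos: [0.6219, 0.034, 0.0197]
ee_rot: [-2.178, -2.263, 0.001]
wrist_force: [0.6, -0.5, -1.5]
opening: 0.0577
gripper_force: 30.0
```

Call:
carry_out(claw=[0, 0, 0, 0, 0], linear=[[0, 0, 0], [0, 0, 0.5], [0, 0, 1], [0, 0, 1.5], [0, 0, 1.5]], rot=[[0, 0, 0], [0, 0, 0], [0, 0, 0], [0, 0, 0], [0, 0, 0]])

```text
time_s: 21.95
tool_pos: [0.6221, 0.034, 0.0187]
ee_rot: [2.179, 2.263, 0.0]
wrist_force: [-1.3, -0.0, 0.3]
opening: 0.0574
gripper_force: 30.0
```

Call:
carry_out(claw=[0, 0, 0], linear=[[0, 0, 0.4], [0, 0, 0.8], [0, 0, 0.8]], rot=[[0, 0, 0], [0, 0, 0], [0, 0, 0]])

```text
time_s: 22.25
tool_pos: [0.6221, 0.034, 0.0186]
ee_rot: [2.178, 2.263, -0.0]
wrist_force: [-2.9, -0.6, 7.7]
opening: 0.058
gripper_force: 30.0
```

Call:
carry_out(claw=[0, 0, 75, 75, 100], linear=[[0, 0, -0.6], [0, 0, -0.6], [0, 0, -0.6], [0, 0, -0.6], [0, 0, -0.6]], rot=[[0, 0, 0], [0, 0, 0], [0, 0, 0], [0, 0, 0], [0, 0, 0]])

```text
time_s: 22.75
tool_pos: [0.6221, 0.0341, 0.0182]
ee_rot: [-2.179, -2.263, 0.0]
wrist_force: [0.3, 0.2, -0.1]
opening: 0.073
gripper_force: 0.0
```

Call:
carry_out(claw=[100, 100, 100, 100, 100], linear=[[0, 0, 0], [0, 0, 0], [0, 0, -30], [0, 0, -70], [0, 0, -90]], rot=[[0, 0, 0], [0, 0, 0], [0, 0, 0], [0, 0, 0], [0, 0, 0]])

```text
time_s: 23.25
tool_pos: [0.6233, 0.0348, 0.1114]
ee_rot: [2.177, 2.262, 0.004]
wrist_force: [1.1, -0.4, 0.4]
opening: 0.0921
gripper_force: 0.0
```

Run:
```python
from h import *
s=arm.sense();print(s['tool_pos'],s['opening'],s['joints'])
im=snap('wrist','w10')
go(.53,.03,.09,2.2)
```

```text
[0.62325914 0.0347954  0.11137321] 0.09214285558463355 [ 0.30287407  0.60612387 -0.67891067  1.63640586  0.42556479  1.04839754
 -0.46549507]
lin [ -1.5 -94.9  23.3]
rot [ 0.26 -0.33 89.99]
rot [  0.33   0.26 -90.01]
```

```bash
cat >> h.py <<'E'
OFF=.030
def push(x,y,z,yaw,tilt=25):
    "true tip target (m) -> shift/turn; also print current true tip"
    s=arm.sense(); A=R.from_rotvec(s['ee_rot'])
    G=R.from_euler('z',yaw,degrees=True)*R.from_euler('y',-tilt,degrees=True)*R.from_euler('x',180,degrees=True)
    t=np.array([x,y,z])+G.apply([0,0,OFF])
    print('t',s['time_s'],'tip',np.round((s['tool_pos']-A.apply([0,0,OFF]))*1000,1),'yaw',np.round(np.degrees(np.arctan2(*A.apply([0,1,0])[:2]*[1,-1])),2),'F',np.round(s['wrist_force'],1))
    print('lin',np.round(A.inv().apply(t-s['tool_pos'])*1000,1),'rot',np.round((A.inv()*G).as_rotvec(degrees=True),2))
    return A,G
E
python3 - <<'E'
from h import *
push(.535,.03,.10,2.2)
push(.535,.03,.10,2.2,0)
E
```

```text
t 23.3 tip [624.4  35.1 143.9] yaw 92.19 F [0.1 1.3 2.1]
lin [ -1.7 -77.3  40.6] rot [-19.35  19.28  88.47]
t 23.3 tip [624.4  35.1 143.9] yaw 92.19 F [0.1 1.3 2.1]
lin [ -1.7 -90.   43.3] rot [ 0.26 -0.33 89.99]
```

Call:
carry_out(claw=[100, 100, 100, 100, 100], linear=[[0, 0, -10], [0, -10, -15], [0, -30, -15], [0, -50, -15], [0, -70, -15]], rot=[[0, 0, 8], [0, 0, 16], [0, 0, 24], [0, 0, 32], [0, 0, 40]])

```text
time_s: 23.8
tool_pos: [0.5513, 0.0314, 0.1231]
ee_rot: [-2.825, -1.373, 0.0]
wrist_force: [0.2, 0.5, 0.7]
opening: 0.0916
gripper_force: 0.0
```

Run:
```python
from h import *
print(arm.sense()['joints'])
push(.535,.03,.10,2.2)
push(.535,.03,.10,2.2,0)
```

```text
[ 0.24455225  0.45162388 -0.54318998  1.80917119  0.27930206  0.95765373
 -1.08249675]
t 23.8 tip [551.3  31.4 153.1] yaw 51.85 F [0.2 0.5 0.7]
lin [-2.9 -2.2 50.3] rot [-10.84  23.41  48.84]
t 23.8 tip [551.3  31.4 153.1] yaw 51.85 F [0.2 0.5 0.7]
lin [-11.1 -11.9  53.1] rot [-1.000e-02  0.000e+00  4.965e+01]
```

Call:
carry_out(claw=[100, 100, 100, 100, 100], linear=[[0, 0, 6], [-1, 0, 12], [-1, 0, 18], [-2, -1, 24], [-2, -1, 30]], rot=[[-1.5, 3.3, 7], [-3, 6.6, 14], [-4.6, 10, 21], [-6.2, 13.3, 28], [-7.7, 16.7, 35]])

```text
time_s: 24.3
tool_pos: [0.5499, 0.0299, 0.0933]
ee_rot: [-3.062, -0.445, -0.497]
wrist_force: [-0.1, 0.4, -1.1]
opening: 0.0919
gripper_force: 0.0
```

Run:
```python
from h import *
print(arm.sense()['joints'])
push(.535,.032,.05,2.2)
```

```text
[ 0.14709544  0.30805707 -0.35434993  2.1607387   0.28833576  0.38478236
 -1.70800689]
t 24.3 tip [540.6  28.3 121.8] yaw 16.2 F [-0.1  0.4 -1.1]
lin [-23.2  -5.7  66.4] rot [-3.18  6.57 13.8 ]
```

Run:
```python
from h import *
push(.538,.032,.045,2.2,20)
```

```text
t 24.3 tip [540.6  28.3 121.8] yaw 16.2 F [-0.1  0.4 -1.1]
lin [-24.6  -5.6  72.3] rot [-2.57  1.59 13.92]
```

Call:
carry_out(claw=[100, 100, 100, 100, 100], linear=[[-8, -2, 20], [-16, -4, 40], [-24, -5, 60], [-24, -5, 70], [-24, -5, 70]], rot=[[-1.3, 0, 6.5], [-2.5, 0, 12.5], [-2.5, 0, 12.5], [-2.5, 0, 12.5], [-2.5, 0, 12.5]])

```text
time_s: 24.8
tool_pos: [0.548, 0.0324, 0.0181]
ee_rot: [3.099, 0.11, 0.497]
wrist_force: [-0.1, -0.8, 0.2]
opening: 0.0917
gripper_force: 0.0
```

Call:
carry_out(claw=[100, 100, 100], linear=[[0, 0, 0], [0, 0, 0], [0, 0, 0]], rot=[[0, 0, 0], [0, 0, 0], [0, 0, 0]])

```text
time_s: 25.1
tool_pos: [0.549, 0.0318, 0.0201]
ee_rot: [3.099, 0.107, 0.502]
wrist_force: [1.1, -0.1, 0.8]
opening: 0.0919
gripper_force: 0.0
```

Run:
```python
from h import *
print(arm.sense()['joints'])
push(.545,.032,.015,2.2,20)
im=snap('wrist','w11')
```

```text
[-0.14693664  0.4192755  -0.05676777  2.2498811   0.44774723  0.17247147
 -2.1272291 ]
t 25.1 tip [539.5  31.5  48.6] yaw 3.83 F [ 1.1 -0.1  0.8]
lin [-4.5 -0.5 33.6] rot [0.09 1.61 1.76]
```

Call:
carry_out(claw=[100, 100, 100, 100, 100], linear=[[3, 0, 8], [4, 0, 16], [4, 0, 23], [4, 0, 27], [4, 0, 27]], rot=[[0, 0, 1], [0, -0.5, 1.7], [0, -0.5, 1.7], [0, -0.5, 1.7], [0, -0.5, 1.7]])

```text
time_s: 25.65
tool_pos: [0.5601, 0.0326, -0.0062]
ee_rot: [-3.101, -0.062, -0.483]
wrist_force: [0.0, -0.1, 0.6]
opening: 0.0918
gripper_force: 0.0
```

Run:
```python
from h import *
print(arm.sense()['joints'])
push(.553,.032,.012,2.2,18)
```

```text
[-0.16658131  0.48541656 -0.02724773  2.23103919  0.47189186  0.1341397
 -2.17813497]
t 25.65 tip [551.   32.3  22.4] yaw 2.28 F [ 0.  -0.1  0.6]
lin [-1.1  0.3 10.5] rot [0.15 0.29 0.13]
```

Call:
carry_out(claw=[100, 100, 100, 100, 100], linear=[[-1, 0, 3], [-2, 0, 6], [-2.4, 0, 8], [-2.4, 0, 8], [-2.4, 0, 8]], rot=[[0, -0.5, 0], [0, -0.5, 0], [0, -0.5, 0], [0, -0.5, 0], [0, -0.5, 0]])

```text
time_s: 26.15
tool_pos: [0.5606, 0.0326, -0.0136]
ee_rot: [-3.102, -0.062, -0.472]
wrist_force: [-0.5, 0.2, -0.8]
opening: 0.0914
gripper_force: 0.0
```

Call:
carry_out(claw=[100, 100, 100, 100], linear=[[-0.3, 0, 1], [-0.6, 0, 2], [-0.9, 0, 3], [-0.9, 0, 3]], rot=[[0, 0, 0], [0, 0, 0], [0, 0, 0], [0, 0, 0]])

```text
time_s: 26.55
tool_pos: [0.5607, 0.0326, -0.0168]
ee_rot: [-3.102, -0.062, -0.472]
wrist_force: [-0.7, 0.3, 0.5]
opening: 0.0916
gripper_force: 0.0
```

Run:
```python
from h import *
print(arm.sense()['joints'])
push(.553,.032,.012,2.2,17)
```

```text
[-0.1581013   0.50877642 -0.03649086  2.22768734  0.54235605  0.12461948
 -2.24745388]
t 26.55 tip [551.8  32.3  11.8] yaw 2.26 F [-0.7  0.3  0.5]
lin [1.  0.3 0.2] rot [ 0.13 -0.29  0.11]
```

Call:
carry_out(claw=[100, 100, 100, 100], linear=[[-0.2, 0, 0.7], [-0.4, 0, 1.4], [-0.6, 0, 2], [-0.6, 0, 2]], rot=[[0, -0.5, 0], [0, -1, 0], [0, -1, 0], [0, -1, 0]])

```text
time_s: 26.95
tool_pos: [0.5609, 0.0325, -0.0188]
ee_rot: [-3.106, -0.061, -0.445]
wrist_force: [0.2, -0.2, 0.0]
opening: 0.0916
gripper_force: 0.0
```

Call:
carry_out(claw=[100, 100, 100, 100], linear=[[-0.2, 0, 0.7], [-0.4, 0, 1.4], [-0.6, 0, 2], [-0.6, 0, 2]], rot=[[0, 0, 0], [0, 0, 0], [0, 0, 0], [0, 0, 0]])

```text
time_s: 27.35
tool_pos: [0.5607, 0.0327, -0.0209]
ee_rot: [-3.106, -0.062, -0.445]
wrist_force: [0.3, 0.1, 0.3]
opening: 0.0916
gripper_force: 0.1
```

Run:
```python
from h import *
print(arm.sense()['joints'])
push(.553,.032,.012,2.2,16)
```

```text
[-0.13181027  0.51996748 -0.06820091  2.21094905  0.53963495  0.15138684
 -2.24058107]
t 27.35 tip [552.3  32.4   7.9] yaw 2.27 F [0.3 0.1 0.3]
lin [ 1.7  0.4 -3.8] rot [ 0.14 -0.3   0.11]
```

Call:
carry_out(claw=[100, 100, 100, 100], linear=[[-0.2, 0, 0.7], [-0.4, 0, 1.4], [-0.6, 0, 2], [-0.6, 0, 2]], rot=[[0, 0, 0], [0, 0, 0], [0, 0, 0], [0, 0, 0]])

```text
time_s: 27.75
tool_pos: [0.561, 0.0327, -0.022]
ee_rot: [-3.106, -0.062, -0.447]
wrist_force: [-7.0, -0.8, 17.0]
opening: 0.0918
gripper_force: 8.6
```

Call:
carry_out(claw=[100, 100, 100, 100, 100], linear=[[1.9, 0, 0.5], [3.8, 0, 1.1], [5.8, 0, 1.6], [7.7, 0, 2.1], [9.6, 0, 2.7]], rot=[[0, 0, 0], [0, 0, 0], [0, 0, 0], [0, 0, 0], [0, 0, 0]])

```text
time_s: 28.25
tool_pos: [0.5617, 0.0325, -0.0233]
ee_rot: [3.111, 0.066, 0.428]
wrist_force: [-54.8, 0.1, 77.6]
opening: 0.0916
gripper_force: 38.6
```

Run:
```python
from h import *
print(arm.sense()['joints'])
push(.57,.032,.008,2.2,16)
im=snap('wrist','w12'); cv2.imwrite('pics/w12b.png',cv2.resize(im,(800,600),interpolation=cv2.INTER_CUBIC))
```

```text
[-0.11917354  0.52761797 -0.08528723  2.19804267  0.54184235  0.17135657
 -2.23875072]
t 28.25 tip [553.6  32.3   5.6] yaw 2.39 F [-54.8   0.1  77.6]
lin [16.6  0.9  2.1] rot [0.3  0.33 0.28]
```

The floor contact was at the expected height, so the 30 mm offset is right. My forward step jammed the fingers on the floor at 78 N, so I'm relieving that at once.

Call:
carry_out(claw=[100, 100, 100, 100, 100], linear=[[-8.4, 0, -3.4], [-7.5, 0, -6.3], [-7, 0, -8.2], [-7, 0, -8.2], [-7, 0, -8.2]], rot=[[0, 0, 0], [0, 0, 0], [0, 0, 0], [0, 0, 0], [0, 0, 0]])

```text
time_s: 28.8
tool_pos: [0.5622, 0.0327, -0.017]
ee_rot: [-3.106, -0.062, -0.445]
wrist_force: [0.6, 0.9, 0.3]
opening: 0.0918
gripper_force: 0.0
```

Run:
```python
from h import *
print(arm.sense()['joints'])
push(.56,.032,.0125,2.2,16)
```

```text
[-0.116614    0.51394298 -0.08705065  2.20460652  0.5474771   0.1666419
 -2.2465973 ]
t 28.8 tip [553.8  32.4  11.8] yaw 2.25 F [0.6 0.9 0.3]
lin [6.  0.6 1.1] rot [ 0.13 -0.32  0.09]
```

Call:
carry_out(claw=[100, 100, 100, 100, 100], linear=[[2.9, 0, 0.8], [5.8, 0, 1.7], [8.6, 0, 2.5], [9.6, 0, 2.8], [9.6, 0, 2.8]], rot=[[0, 0, 0], [0, 0, 0], [0, 0, 0], [0, 0, 0], [0, 0, 0]])

```text
time_s: 29.3
tool_pos: [0.572, 0.0331, -0.0169]
ee_rot: [-3.106, -0.062, -0.445]
wrist_force: [0.9, 0.9, -0.0]
opening: 0.092
gripper_force: 0.0
```

Call:
carry_out(claw=[100, 100, 100, 100, 100], linear=[[1, 0, 0.3], [1.9, 0, 0.6], [2.9, 0, 0.8], [3.8, 0, 1.1], [4.8, 0, 1.4]], rot=[[0, 0, 0], [0, 0, 0], [0, 0, 0], [0, 0, 0], [0, 0, 0]])

```text
time_s: 29.8
tool_pos: [0.5758, 0.0332, -0.0172]
ee_rot: [-3.107, -0.062, -0.443]
wrist_force: [-6.3, 0.3, 4.3]
opening: 0.0918
gripper_force: 3.2
```

Run:
```python
from h import *
print(arm.sense()['joints'])
push(.57,.032,.012,2.2,16)
```

```text
[-0.09480087  0.52835119 -0.11087268  2.1693692   0.53992117  0.1928194
 -2.23132551]
t 29.8 tip [567.4  32.9  11.6] yaw 2.27 F [-6.3  0.3  4.3]
lin [2.5 1.  0.3] rot [ 0.15 -0.21  0.12]
```

Call:
carry_out(claw=[100, 100, 100, 100, 100], linear=[[1.9, 0, 0.6], [4.3, 0, 1.3], [7.2, 0, 2.1], [10.1, 0, 2.9], [13, 0, 3.8]], rot=[[0, 0, 0], [0, 0, 0.2], [-0.1, 0, 0.4], [-0.2, 0, 0.7], [-0.3, 0, 1]])

```text
time_s: 30.3
tool_pos: [0.5887, 0.0336, -0.0175]
ee_rot: [3.11, 0.034, 0.442]
wrist_force: [-5.6, 0.0, 2.9]
opening: 0.0918
gripper_force: 2.9
```

Call:
carry_out(claw=[100, 100, 100, 100, 100], linear=[[2.9, 0, 0.8], [5.8, 0, 1.7], [8.6, 0, 2.5], [11.5, 0, 3.4], [14.4, 0, 4.2]], rot=[[-0.1, 0, 0.3], [-0.1, 0, 0.5], [-0.2, 0, 0.8], [-0.3, 0, 1], [-0.4, 0, 1.3]])

```text
time_s: 30.8
tool_pos: [0.6037, 0.034, -0.0175]
ee_rot: [3.106, -0.003, 0.441]
wrist_force: [-5.8, 0.6, 3.5]
opening: 0.0916
gripper_force: 2.8
```

Run:
```python
from h import *
print(arm.sense()['joints'])
push(.57,.032,.012,-3.2,16)
```

```text
[-0.09250227  0.55643204 -0.11763726  2.10069518  0.51513455  0.23984568
 -2.2429588 ]
t 30.8 tip [595.4  34.1  11.4] yaw -0.14 F [-5.8  0.6  3.5]
lin [-24.3   2.5  -7.7] rot [-0.63 -0.17  3.  ]
```

Call:
carry_out(claw=[100, 100, 100, 100, 100], linear=[[2.9, 0, 0.8], [5.8, 0, 1.6], [8.6, 0, 2.4], [11.5, 0, 3.3], [14.4, 0, 4.1]], rot=[[-0.1, 0, 0.3], [-0.1, 0, 0.5], [-0.2, 0, 0.8], [-0.3, 0, 1], [-0.4, 0, 1.3]])

```text
time_s: 31.3
tool_pos: [0.6187, 0.034, -0.0174]
ee_rot: [3.102, -0.04, 0.441]
wrist_force: [-5.3, -0.1, 2.5]
opening: 0.0918
gripper_force: 2.7
```

Call:
carry_out(claw=[100, 100, 100, 100, 100], linear=[[2.9, 0, 0.8], [5.8, 0, 1.6], [8.6, 0, 2.4], [11.5, 0, 3.3], [14.4, 0, 4.1]], rot=[[-0.1, 0, 0.3], [-0.1, 0, 0.5], [-0.2, 0, 0.8], [-0.3, 0, 1], [-0.4, 0, 1.3]])

```text
time_s: 31.8
tool_pos: [0.6348, 0.0336, -0.0171]
ee_rot: [3.098, -0.077, 0.442]
wrist_force: [-3.7, 0.0, -0.8]
opening: 0.0917
gripper_force: 1.7
```

Run:
```python
from h import *
print(arm.sense()['joints'])
push(.57,.032,.012,-3.2,16)
im=snap('wrist','w13')
p=load('w13');u=np.array([np.cos(np.radians(-3.2)),np.sin(np.radians(-3.2)),0]);v=np.array([-u[1],u[0],0])
T=np.array([.6375,.0385,0])
print('pred wall foot, ends',w2p(p,[T+.11*u+.1525*v+[0,0,.005],T+.11*u-.1525*v+[0,0,.005],T+.11*u+.1525*v+[0,0,.05],T+.11*u-.1525*v+[0,0,.05]]).round(1).tolist())
cv2.imwrite('pics/w13b.png',cv2.resize(im,(800,600),interpolation=cv2.INTER_CUBIC))
```

```text
[-0.09266532  0.58695604 -0.11860569  2.02522507  0.48990065  0.28809201
 -2.25692921]
t 31.8 tip [626.4  34.1  11.7] yaw -2.88 F [-3.7  0.  -0.8]
lin [-54.1   4.9 -16. ] rot [ 0.14 -0.26  0.37]
pred wall foot, ends [[16.5, 53.0], [477.2, 57.1], [-65.4, 4.9], [552.6, 11.1]]
```

Call:
carry_out(claw=[100, 100, 100, 100, 100], linear=[[2.4, 0, 0.7], [4.8, 0, 1.3], [7.2, 0, 2], [9.6, 0, 2.7], [11.5, 0, 3.2]], rot=[[0, 0, 0.1], [0, 0, 0.2], [-0.1, 0, 0.3], [-0.1, 0, 0.3], [-0.1, 0, 0.3]])

```text
time_s: 32.35
tool_pos: [0.6474, 0.033, -0.0165]
ee_rot: [3.097, -0.085, 0.444]
wrist_force: [-3.0, 0.2, -1.9]
opening: 0.0916
gripper_force: 1.5
```

Call:
carry_out(claw=[100, 100, 100], linear=[[1, 0, 0.3], [1.9, 0, 0.5], [2.9, 0, 0.8]], rot=[[0, 0, 0], [0, 0, 0], [0, 0, 0]])

```text
time_s: 32.65
tool_pos: [0.6501, 0.0329, -0.0165]
ee_rot: [3.097, -0.085, 0.444]
wrist_force: [-3.3, 0.8, -1.7]
opening: 0.0918
gripper_force: 1.6
```

Run:
```python
from h import *
push(.57,.032,.012,-3.2,16); print(arm.sense()['ft_torque'])
```

```text
t 32.65 tip [641.7  33.5  12.3] yaw -3.18 F [-3.3  0.8 -1.7]
lin [-68.8   5.3 -19.8] rot [ 0.22 -0.31  0.09]
[0.14072428 1.14395522 0.02227472]
```

Call:
carry_out(claw=[100, 100, 100], linear=[[0.8, 0, 0.3], [1.6, 0, 0.5], [2.4, 0, 0.7]], rot=[[0, 0, 0], [0, 0, 0], [0, 0, 0]])

```text
time_s: 32.95
tool_pos: [0.6526, 0.0328, -0.0165]
ee_rot: [3.097, -0.085, 0.444]
wrist_force: [-2.9, 0.3, -2.6]
opening: 0.0919
gripper_force: 1.5
```

Call:
carry_out(claw=[100, 100, 100], linear=[[0.6, 0, 0.2], [1.2, 0, 0.4], [1.6, 0, 0.5]], rot=[[0, 0, 0], [0, 0, 0], [0, 0, 0]])

```text
time_s: 33.25
tool_pos: [0.6544, 0.0327, -0.0165]
ee_rot: [3.097, -0.085, 0.444]
wrist_force: [-3.5, -0.3, -2.1]
opening: 0.0918
gripper_force: 1.6
```

Call:
carry_out(claw=[100, 100, 100], linear=[[0.5, 0, 0.2], [1, 0, 0.3], [1, 0, 0.3]], rot=[[0, 0, 0], [0, 0, 0], [0, 0, 0]])

```text
time_s: 33.55
tool_pos: [0.655, 0.0326, -0.0166]
ee_rot: [3.097, -0.085, 0.443]
wrist_force: [-4.7, 0.5, -1.3]
opening: 0.0922
gripper_force: 2.3
```

Call:
carry_out(claw=[100, 100, 100], linear=[[0.4, 0, 0.1], [0.8, 0, 0.2], [0.8, 0, 0.2]], rot=[[0, 0, 0], [0, 0, 0], [0, 0, 0]])

```text
time_s: 33.85
tool_pos: [0.6552, 0.0325, -0.0167]
ee_rot: [3.097, -0.085, 0.442]
wrist_force: [-6.9, -0.7, 0.8]
opening: 0.0917
gripper_force: 3.6
```

Call:
carry_out(claw=[100, 100, 100], linear=[[0.4, 0, 0.1], [0.8, 0, 0.2], [0.8, 0, 0.2]], rot=[[0, 0, 0], [0, 0, 0], [0, 0, 0]])

```text
time_s: 34.15
tool_pos: [0.6554, 0.0325, -0.0168]
ee_rot: [3.097, -0.085, 0.44]
wrist_force: [-9.5, 0.5, 3.0]
opening: 0.0915
gripper_force: 5.0
```

Run:
```python
from h import *
push(.57,.032,.012,-3.2,16); print(arm.sense()['ft_torque'])
```

```text
t 34.15 tip [647.   33.1  12. ] yaw -3.17 F [-9.5  0.5  3. ]
lin [-73.9   5.2 -21.4] rot [ 0.26 -0.19  0.11]
[0.14860369 2.25673188 0.02148059]
```

Call:
carry_out(claw=[100, 100, 100, 100], linear=[[0.6, 0, 0.1], [1.2, 0, 0.3], [1.8, 0, 0.4], [1.8, 0, 0.4]], rot=[[0, 0, 0], [0, 0, 0], [0, 0, 0], [0, 0, 0]])

```text
time_s: 34.55
tool_pos: [0.6555, 0.0324, -0.017]
ee_rot: [3.097, -0.084, 0.436]
wrist_force: [-17.2, 1.2, 9.6]
opening: 0.0921
gripper_force: 8.6
```

Run:
```python
from h import *
push(.57,.032,.012,-3.2,16); print(arm.sense()['ft_torque'])
```

```text
t 34.55 tip [647.3  33.   11.8] yaw -3.16 F [-17.2   1.2   9.6]
lin [-74.1   5.1 -21.5] rot [ 0.29 -0.05  0.13]
[0.31821176 3.28738655 0.09778952]
```

Seated flush: 17 N with almost no yaw torque. Backing off.

Call:
carry_out(claw=[100, 100, 100, 100, 100], linear=[[-2, 0, -0.5], [-6, 0, -1.7], [-15, 0, -4.5], [-30, 0, -8.5], [-48, 0, -14]], rot=[[0, 0, 0], [0, 0, 0], [0, 0, 0], [0, 0, 0], [0, 0, 0]])

```text
time_s: 35.05
tool_pos: [0.6097, 0.0355, -0.0156]
ee_rot: [3.097, -0.086, 0.448]
wrist_force: [-0.2, -0.9, -0.1]
opening: 0.0919
gripper_force: 0.0
```

Call:
carry_out(claw=[100, 100, 100, 100, 100], linear=[[-10, 0, -20], [-10, 0, -50], [-10, 0, -90], [-10, 0, -130], [-10, 0, -150]], rot=[[0, -4, 0], [0, -8, 0], [0, -12, 0], [0, -16, 0], [0, -16, 0]])

```text
time_s: 35.55
tool_pos: [0.5603, 0.0389, 0.1288]
ee_rot: [3.138, -0.09, 0.016]
wrist_force: [0.3, -0.6, 0.2]
opening: 0.0916
gripper_force: 0.0
```

Run:
```python
from h import *
push(.57,.032,.012,-3.2,0)
w=snap('wrist','w14'); t=snap('top','top1')
a=cv2.resize(t[105:195,190:310],(400,300),interpolation=cv2.INTER_CUBIC)
b=cv2.resize(w,(400,300),interpolation=cv2.INTER_AREA)
s=snap('scene','sc1'); c=w[:170,90:430]
big=cv2.resize(c,(600,300),interpolation=cv2.INTER_CUBIC)
d=cv2.resize(w[0:192],(800,300),interpolation=cv2.INTER_CUBIC)
cv2.imwrite('pics/fin.png',np.vstack([np.hstack([a,b]),d]))
```

```text
t 35.55 tip [560.   38.9 158.8] yaw -3.27 F [ 0.3 -0.6  0.2]
lin [  8.6   6.  146.9] rot [ 0.13 -0.58 -0.07]
```

View pics/fin.png

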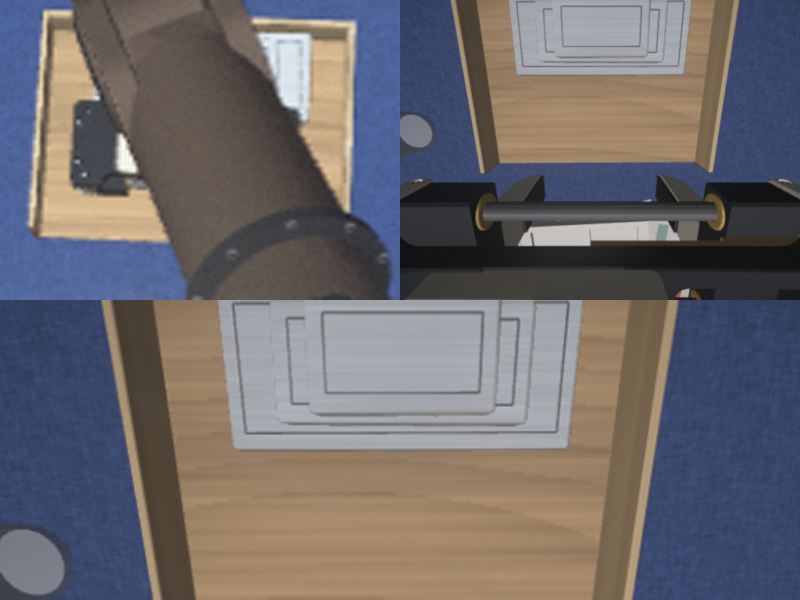

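The column is square in the tray: the front edges of big (236..568, row 448), middle (281..525, row 423) and small (310..495, row 413) are parallel. Checking the numbers.

Run:
```python
from h import *
p=load('w14');r=lambda c:(np.array(c,float)-[0,300]+.5)/1.5625-.5
for n,c,z,d in(('big',[(234,449),(569,448)],.025,92),('mid',[(278,423),(527,423)],.045,64),('small',[(308,413),(496,413)],.063,58)):
    w=p2w(p,r(c),z)*1000; m=w.mean(0); v=(w[0]-w[1]);v/=np.linalg.norm(v)
    th=np.radians(-3.2);u=np.array([np.cos(th),np.sin(th),0]);print(n,'len',np.linalg.norm(w[0]-w[1]).round(1),'centre',(m+u*d/2).round(1),'yaw',np.degrees(np.arctan2(-v[0],v[1])).round(2))
```

```text
big len 219.0 centre [702.8  28.5  25. ] yaw -3.05
mid len 149.3 centre [701.7  28.1  45. ] yaw -3.2
small len 104.7 centre [701.6  28.6  63. ] yaw -3.2
```

```bash
python3 -c "
from h import *
print(arm.sign_off())"
```

```text
the job is handed in; nothing more can be done
None
```

The three tins are stacked centred and square to within about 1 mm, the column was slid back until the big tin sat flush against the tray's back wall, and the job is handed in. During the slide the fingers briefly jammed on the tray floor: 78 N down and 55 N sideways at the wrist, under its 120 N limit.

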